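# Roll up the fittings cabinet and lay out the brass ferrule

## Task

Slide the slatted roll-top shutter of the blue fittings cabinet up, all the way, so that it stays open when let go. Then take out the brass ferrule and stand it gently on the black mat midway between the adapter and the swivel nut, in line with them. Leave the shutter open and everything else where it stands.

Things in the scene. Friction and masses are not known exactly. Their poses are not given: they have to be found in the camera images.
- cabinet: Blue cabinet fixed to the bench, 363 mm deep (x), 368 wide (y), 237 high, on the left or right half, turned up to 0.2 rad. Origin: on the bench under its middle; x points from its open front (robot side) to its back, y to its left, z up. Side cheeks 12 mm thick, inner faces at y +-172 mm, front edge a 180 mm arc about the shutter axis. Behind x = 0 a closed hood that takes in the shutter.
- shutter (a joint): Slatted aluminium shutter (0.48 to 0.75 kg) in circular tracks about the shutter axis; rad: 0 closed, 1.0 fully up at its stop. Slats 156 to 164 mm from the axis; lower edge at 0.14 rad + value above the cabinet's -x direction, so fully up it still overhangs the floor at x = -66 mm, 195 mm above the bench. About 5 N at the bar. Let go below 0.55 it runs shut; above 0.8 it stays.
- shutter_bar (a point): Middle of the shutter's orange round handle bar: 12 mm thick, 210 mm long along the cabinet's y, its centre 36 mm off the slats, on two posts at its ends. It runs on a circle of 200 mm radius about the shutter axis, at 0.279 rad + joint value above the cabinet's -x direction: closed about 105 mm above the bench, then up and back. Can be pinched from above or hooked.
- shutter_axis (a point): Centre of the circular tracks: on the cabinet's middle plane (its x = 0, y = 0), 50 mm above the bench, level with the storage floor; the shutter turns about the cabinet's y axis through it. The floor in front of it ends at a sill at x -178 to -166 mm, 70 mm above the bench; an upright inner wall, 8 mm thick at x = 0, rises to 180 mm.
- ferrule_brass: Brass crimp ferrule to be moved: upright tube, 44 mm outside diameter, 28 mm bore, 52 mm high, 0.13 to 0.25 kg. Origin: centre of its underside; z up. It stands on the cabinet's floor behind the shutter, at any of three places in a row along the cabinet's y (about -78, 0, 78 mm), 60 to 74 mm before the shutter axis, under the raised shutter's edge: reach in tilted from the front.
- ferrule_left: Steel ferrule, same size as the brass one, in the cabinet, about 78 or 156 mm from it (some 34 mm gap between neighbours). Origin: centre of its underside. Leave alone.
- ferrule_right: Second steel ferrule, same size, in the same row. Origin: centre of its underside. Leave alone.
- mat: Black rubber mat fixed on the bench, 200 x 260 x 3 mm (x, y, z); origin: centre of its underside. On the half of the bench where the cabinet is not.
- adapter: Silver steel hex adapter with threaded stub, standing upright on the mat: 42 mm across its hex foot (22 mm high), stub 28 to 30 mm wide, 53 mm high in all, 0.25 kg. Origin: centre of its underside. Its y axis points along the line to the swivel nut (one way or the other). Leave where it is.
- swivel_nut: Dark steel hex swivel nut with a yellow dot on top, standing upright on the mat: 42 mm wide, 43 mm high, 0.22 kg. Origin: centre of its underside. Its centre is 160 to 175 mm from the adapter's. Leave where it is.
- spray_can: Green spray can, 54 mm diameter, 155 mm high, standing on the bench 255 to 270 mm before the shutter axis, up to 90 mm to either side of the cabinet's middle. Origin: centre of its underside. Leave alone.
- wrench: Steel wrench 170 mm long lying on the bench in front of the mat (robot side), under 20 mm high. Origin: centre of its underside, lying along its x. Leave alone.
- oil_bottle: Yellow oil bottle with red cap, 60 mm diameter, 160 mm high, standing on the back part of the mat. Origin: centre of its underside. Leave alone.
- parts_cup: Black cup, 70 mm diameter, 55 mm high, standing on top of the cabinet's hood. Origin: centre of its underside. Leave alone.

How it is judged:
On the way, in this order (a step that is already met when the one before it is completed fails the run):
1. the shutter is raised all the way, the brass ferrule still in its place (value of joint shutter above 0.92 rad and distance of ferrule_brass from where it was at the start of the episode below 0.02 m), for 0.3 s.
2. the brass ferrule has been lifted out of the cabinet, shutter still up (value of joint shutter above 0.92 rad and z of ferrule_brass in the frame of cabinet above 0.09 m and contact force between ferrule_brass and the fingers above 0.5 N), for 0.1 s.
3. the brass ferrule stands on the mat midway between adapter and swivel nut (x of ferrule_brass in the frame of adapter between -0.014 and 0.014 m and horizontal distance between ferrule_brass and adapter between 0.067 and 0.108 m and horizontal distance between ferrule_brass and swivel_nut between 0.067 and 0.108 m and height (world z) of ferrule_brass below 0.008 m and angle between ferrule_brass's own z axis and vertical below 0.06 rad), for 0.3 s.
At the end, for the whole second after the job is handed in: The shutter stays up by itself at more than 0.92 rad; the brass ferrule stands upright (within 0.06 rad) and at rest on the mat, released, within 14 mm of the line through adapter and swivel nut and 67 to 108 mm from the centre of each (all of step 3 and value of joint shutter above 0.92 rad and velocity of joint shutter below 0.05 rad/s and linear speed of ferrule_brass below 0.02 m/s and contact force between ferrule_brass and the fingers below 0.1 N); the robot touches nothing.
It fails at once if adapter or swivel nut moved more than 10 mm or tipped (distance of any of adapter, swivel_nut from where it was at the start of the episode above 0.01 m or angle between any of adapter, swivel_nut's own z axis and vertical above 0.25 rad).
It fails at once if a steel ferrule moved more than 20 mm (distance of any of ferrule_left, ferrule_right from where it was at the start of the episode above 0.02 m).
It fails at once if spray can, wrench, oil bottle or cup moved more than 20 mm (distance of any of spray_can, wrench, oil_bottle, parts_cup from where it was at the start of the episode above 0.02 m).
It fails at once if the brass ferrule is dropped or thrown (moves faster than 0.5 m/s out of the fingers) (contact force between ferrule_brass and the fingers below 0.1 N and linear speed of ferrule_brass above 0.5 m/s).
It also fails if it takes over 64 s, if anything falls off the work surface, if the arm or the gripper's body presses on something with over 40 N, if the wrist force passes 120 N, or if a joint passes its speed limit or range.

## Robot

A 6-joint arm with a two-finger parallel gripper is mounted at the origin on the work surface. World frame = base frame: x ahead of the robot, y to its left, z up, the work surface at z = 0. Lengths are in m, angles in rad, forces in N, time in s.
With the tool pointing down it reaches from about 0.375 to 0.9 m from the base axis. Payload 3.1 kg.
Tool frame: the origin (TCP) lies midway between the tips of the shut fingers; the grasp point (between the pads) lies 19 mm behind it (pinch_z is the distance from the TCP to the grasp point, in m); z points along the fingers, y is the line along which they close (so a half turn about z gives the same grasp; the last joint's range is limited). The gripper opens to 85 mm and grips with 20 to 120 N. Pads are 22 mm wide; open, the fingers measure 114 mm over their backs; the gripper's body (76 mm by 85 mm) begins 54 mm behind the grasp point. The pads swing forward as they close: fully open they stand 13 mm farther back than shut.
Start: joints at [-1.359, 0.527, 1.433, -0, 1.181, -0.178], TCP at [0.238, -0.578, 0.231] pointing down, gripper open.
Joint ranges: [-3.08, 3.08], [-0.75, 2.2], [0.22, 2.44], [-1.43, 4.57], [0, 2.65], [-2.85, 2.85]. Speed limits (rad/s): [2.79, 2.79, 3.14, 3.14, 3.14, 3.14].

## Interface

Orientations are given as a unit quaternion [x, y, z, w].
In Python, from station import sense, snapshot, camera_params, sign_off, pinch_z gives the robot as it stands. The module is installed in compiled form; this text tells all that it offers.
- The arm moves only by the shell command python3 -m handwheel 'ROWS' [FORCE]. ROWS is JSON, a list that holds one entry, the list of rows, each a list of 7 numbers: the turn, a rotation vector about the tool's x, y, z in degrees, then the shift along the tool's x, y, z in m, then the opening, from 0 (shut) to 1 (fully open). A call has 1 to 20 rows; each row shifts and turns the commanded pose from where the row before left it, along the tool's axes as they then stand; what a row does not reach is not made up. A row lasts 1/8 s, in which the tool goes at most 62.5 mm and 10.7 degrees, less where a joint would pass 70% of its speed; a pose out of reach is approached as far as the arm can. A call with a gripper value outside its range is refused whole. The fingers move at their own pace and stop on an object; FORCE is the grip in N (left out, the last holds). Time passes only in rows, so rows that do not move let the fingers close. It gives the time, the measured TCP pose, the force, the opening and the grip force at its end, in the units of the state.
- sense(): the state, without advancing time (a new reading comes with each control period).
- snapshot(name): name is "side" or "top" or "wrist"; returns the picture (420x560x3 uint8, red, green, blue); there is no depth.
- camera_params(name): a dict with "fx", "fy", "cx", "cy" (pixels), "k1" (the pictures are not rectified: a ray, as slopes to the right and down, at radius r is drawn at 1 + k1 r^2 times it, then the intrinsics apply), "world_to_cam" (4x4, takes a point from world to camera coordinates); the wrist camera has in their place "mount" (4x4, takes a point from camera to tool coordinates, whose origin is the TCP and whose axes are the flange's). Camera axes: x right, y down, z forward; pixel columns grow to the right and rows downward; lengths in m; the calibration is good to about 2 mm. A picture is of the moment at which its call begins: read the wrist's pose just before it. camera_params takes no time and is no camera call.
- sign_off(): hands the job in; it is judged then, once.
The state is a dict: "t": time; "q": joint angles; "qd": joint speeds; "tau": joint torques, N m; "tcp_pos": TCP position; "tool_rot": TCP orientation; "force": force on the tool from outside, world axes, zero at the start; "ft_torque": the same for the moment, N m; "finger_gap": opening from 0.0 (shut) to 1.0 (fully open); "gripper_force": force on a finger pad.
Only numpy, scipy, OpenCV 4.12 (cv2) and the standard library are available. Lean on these libraries where they do the work, as an engineer would, in place of code of your own. Each camera call takes 0.05 s, during which the arm holds its last target. There are 200 camera calls.

## Working session

There is one attempt and no reset: what is moved stays moved. The work goes in short steps, Python scripts to look and compute and a shell command to move; the robot and the scene stay as the last step left them, time stands still between calls to the robot, and variables do not carry over. Pictures are saved under pics/ and viewed, at most 12 in all, crops included, and the job is handed in when it is done.

```bash
mkdir -p pics; ls
python3 - <<'E'
from station import *
import cv2
for n in("side","top"):
    cv2.imwrite(f"pics/{n}0.png",snapshot(n)[:,:,::-1]); print(n,camera_params(n))
print(camera_params("wrist"),pinch_z); print(sense())
E
```

```text
pics
side {'fx': 447.2828403722738, 'fy': 447.2828403722738, 'cx': 272.2913272458592, 'cy': 204.990215990691, 'k1': -0.036159407605896955, 'world_to_cam': array([[-0.45769113,  0.88908044,  0.00740349,  0.28680972],
       [ 0.84258021,  0.43638159, -0.31564171, -0.41637802],
       [-0.28386161, -0.13822838, -0.94884957,  1.32319507],
       [ 0.        ,  0.        ,  0.        ,  1.        ]])}
top {'fx': 388.7482779883984, 'fy': 388.7482779883984, 'cx': 280.1470423292679, 'cy': 214.33014457049617, 'k1': -0.02700411497923501, 'world_to_cam': array([[ 0.00912513, -0.99972812,  0.02145755, -0.0452276 ],
       [-0.99387346, -0.01143119, -0.10993126,  0.57212393],
       [ 0.11014666, -0.02032295, -0.99370755,  1.04840885],
       [ 0.        ,  0.        ,  0.        ,  1.        ]])}
{'fx': 290.81507815436726, 'fy': 290.81507815436726, 'cx': 279.6370330664748, 'cy': 212.56399711014427, 'k1': -0.006685193545200383, 'mount': array([[ 3.78101559e-04, -9.52233836e-01, -3.05369576e-01,
         7.71537814e-02],
       [ 9.99999869e-01,  4.65774603e-04, -2.14248022e-04,
         1.931391
[... 192 characters left out ...]
: 0.1, 'q': array([-1.35951181e+00,  5.28381837e-01,  1.43377999e+00, -7.41110617e-06,
        1.18141954e+00, -1.78467387e-01]), 'qd': array([-1.95006762e-04, -1.23510047e-03, -2.32453296e-03, -1.56387145e-03,
       -1.69982632e-04,  3.13074466e-05]), 'tau': array([ 3.57599847e-04, -4.43301809e+01, -1.78586286e+01, -1.47235469e-04,
        3.85815161e-03, -1.55286932e-05]), 'tcp_pos': array([ 0.23737955, -0.57746093,  0.23042433]), 'tool_rot': array([ 9.81070940e-01,  1.93646125e-01, -1.97415911e-05, -9.94169052e-04]), 'force': array([-0.13026589,  0.22257639,  0.5644812 ]), 'ft_torque': array([ 0.04596324, -0.00253218, -0.02700623]), 'gripper_force': 0.0, 'finger_gap': 0.9963432138697886}
```

View pics/side0.png

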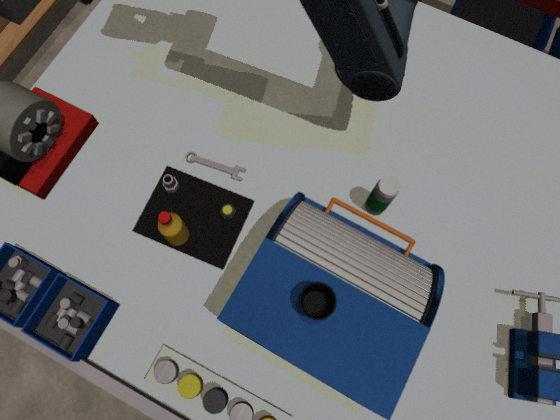

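View pics/top0.png

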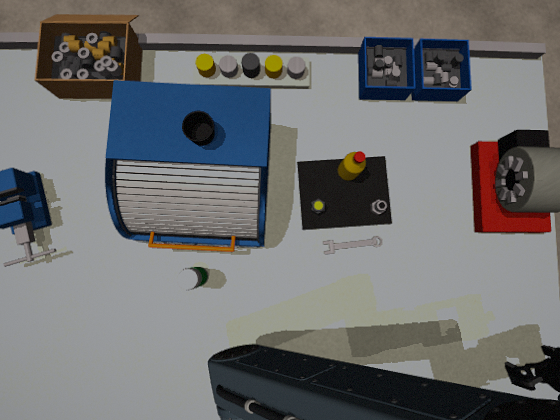

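Overview: the cabinet is on the left (+y) half, with the can in front of it at top (198,278). On the mat, the nut is at top (318,206) and the adapter at top (379,207). The oil bottle is behind them and the wrench in front. I'll enlarge crops for accuracy.

Run:
```python
import cv2
a=cv2.imread("pics/top0.png");s=cv2.imread("pics/side0.png")
cv2.imwrite("pics/topc.png",cv2.resize(a[90:300,100:300],(800,840),interpolation=3)[:, :][0:840:1][:, :].copy()[240:840])
m=cv2.resize(a[150:250,295:395],(600,600),interpolation=3)
cv2.imwrite("pics/mat.png",m)
cv2.imwrite("pics/sidec.png",cv2.resize(s[150:300,260:460],(800,600),interpolation=3))
```

```text
(no output)
```

View pics/topc.png

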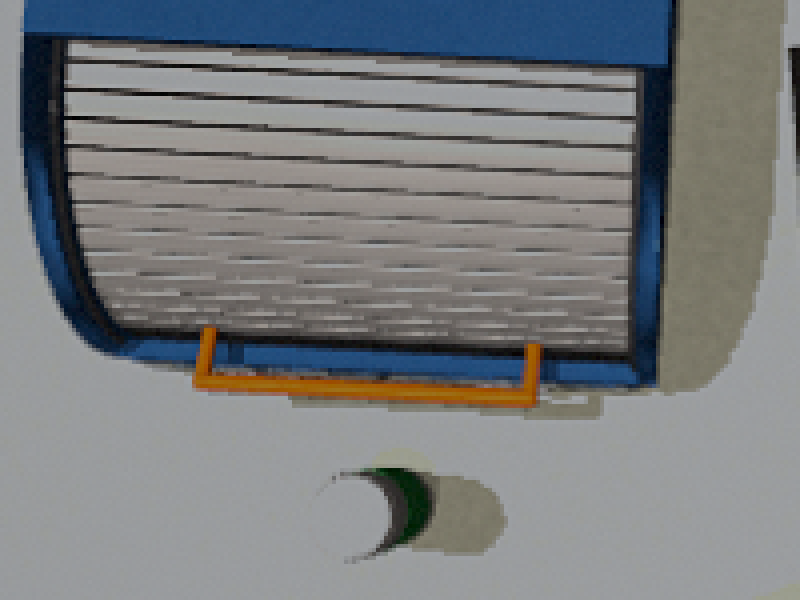

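View pics/mat.png

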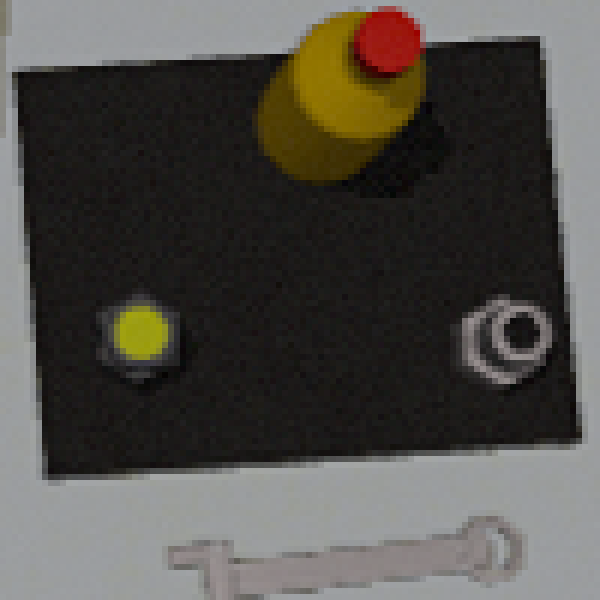

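View pics/sidec.png

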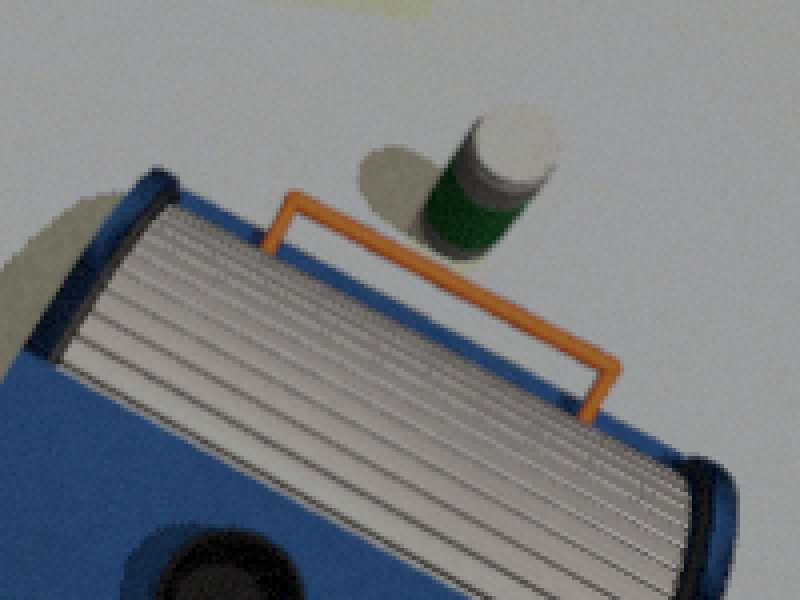

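Readings: bar corners at top crop (197,382) and (535,399), side crop (295,199) and (615,368). The can top is at top crop (350,516) and side crop (517,143). The nut dot is at mat crop (140,332) and the adapter stub top at (523,332).

```bash
cat > h.py <<'E'
import numpy as np, cv2
from station import *
from scipy.spatial.transform import Rotation as R
def w2c(n,pose=None):
    p=camera_params(n)
    if n!="wrist": return p,p["world_to_cam"]
    T=np.eye(4);T[:3,:3]=R.from_quat(pose[1]).as_matrix();T[:3,3]=pose[0]
    return p,np.linalg.inv(T@p["mount"])
def ray(n,uv,pose=None):
    p,W=w2c(n,pose); K=np.array([[p["fx"],0,p["cx"]],[0,p["fy"],p["cy"]],[0,0,1]])
    d=cv2.undistortPoints(np.array([[uv]],float),K,np.array([p["k1"],0,0,0]))[0,0]
    return -W[:3,:3].T@W[:3,3], W[:3,:3].T@np.r_[d,1]
def atz(n,uv,z,pose=None):
    o,d=ray(n,uv,pose); return o+d*(z-o[2])/d[2]
def tri(*rs):
    A=0;b=0
    for o,d in rs:
        d=d/np.linalg.norm(d);P=np.eye(3)-np.outer(d,d);A=A+P;b=b+P@o
    return np.linalg.solve(A,b)
def proj(n,X,pose=None):
    p,W=w2c(n,pose);c=W[:3,:3]@X+W[:3,3];s=c[:2]/c[2];s=s*(1+p["k1"]*(s@s))
    return s*[p["fx"],p["fy"]]+[p["cx"],p["cy"]]
E
python3 - <<'E'
from h import *
np.set_printoptions(precision=4,suppress=True)
t=lambda x,y:(99.6+x/4,149.6+y/4); s=lambda x,y:(259.6+x/4,149.6+y/4); m=lambda x,y:(294.6+x/6,149.6+y/6)
A=tri(ray("top",t(197,382)),ray("side",s(295,199)));B=tri(ray("top",t(535,399)),ray("side",s(615,368)))
# match ends: side picture mirrored?
A2=tri(ray("top",t(197,382)),ray("side",s(615,368)));B2=tri(ray("top",t(535,399)),ray("side",s(295,199)))
print(A,B,A2,B2)
for z in(.105,):
    a,b=atz("top",t(197,382),z),atz("top",t(535,399),z); print("top",a,b,(a+b)/2,np.linalg.norm(a-b),np.arctan2(-(a-b)[0],(a-b)[1]))
    b,a=atz("side",s(295,199),z),atz("side",s(615,368),z); print("side",a,b,(a+b)/2,np.linalg.norm(a-b),np.arctan2(-(a-b)[0],(a-b)[1]))
a,b=atz("top",t(22,35),.237),atz("top",t(672,68),.237);print("hood",a,b,(a+b)/2,np.arctan2(-(a-b)[0],(a-b)[1]))
print("can",atz("top",t(350,516),.155),atz("side",s(517,143),.155))
print("nut",atz("top",m(140,332),.046),atz("side",(228,210),.046))
print("adp",atz("top",m(523,332),.056),atz("side",(168,178),.056))
E
```

```text
[0.5213 0.1492 0.3762] [0.4941 0.1767 0.1893] [0.4815 0.2972 0.1047] [0.4724 0.0835 0.1014]
top [0.4814 0.2973 0.105 ] [0.4729 0.0812 0.105 ] [0.4772 0.1892 0.105 ] 0.216334011472433 -0.03941436524442649
side [0.4817 0.2969 0.105 ] [0.473  0.0856 0.105 ] [0.4774 0.1913 0.105 ] 0.21149211560176095 -0.04104138261709914
hood [0.6735 0.3646 0.237 ] [ 0.659  -0.0055  0.237 ] [0.6662 0.1796 0.237 ] -0.03923152496725286
can [0.4005 0.186  0.155 ] [0.4012 0.1872 0.155 ]
nut [ 0.5983 -0.143   0.046 ] [ 0.5991 -0.1403  0.046 ]
adp [ 0.5991 -0.3176  0.056 ] [ 0.5969 -0.3165  0.056 ]
```

```bash
cat >> h.py <<'E'
YAW=-0.04
CX=np.array([np.cos(YAW),np.sin(YAW),0]);CY=np.array([-np.sin(YAW),np.cos(YAW),0]);Z=np.array([0,0,1.])
AX=np.array([.6690,.1825,0])   # cabinet origin
loc=lambda x,y,z:AX+CX*x+CY*y+Z*z
def rot(tz,ty):   # columns
    tz=tz/np.linalg.norm(tz);ty=ty/np.linalg.norm(ty);return R.from_matrix(np.c_[np.cross(ty,tz),ty,tz])
def plan(p,r,grasp=True):
    s=sense();c=R.from_quat(s["tool_rot"]);p=np.array(p)
    if grasp:p=p+r.as_matrix()[:,2]*pinch_z
    rv=(c.inv()*r).as_rotvec(degrees=True)
    print("turn",rv.round(2),"then shift",r.inv().apply(p-s["tcp_pos"]).round(4),"shift-only-now",c.inv().apply(p-s["tcp_pos"]).round(4))
E
python3 - <<'E'
from h import *
r=rot(-Z,CX)
plan(loc(-.1923,-.065,.25),r)
plan(loc(-.1923,-.065,.105),r)
E
```

```text
turn [ -0.09  -0.08 -65.38] then shift [ 0.7116  0.2086 -0.0009] shift-only-now [ 4.861e-01 -5.600e-01  4.000e-04]
turn [ -0.09  -0.08 -65.38] then shift [0.7116 0.2086 0.1441] shift-only-now [ 0.4861 -0.5597  0.1454]
```

```bash
python3 -m handwheel '[[[0,0,-9.34,0,0,0,0.35],[0,0,-9.34,0,0,0,0.35],[0,0,-9.34,0,0,0,0.35],[0,0,-9.34,0,0,0,0.35],[0,0,-9.34,0,0,0,0.35],[0,0,-9.34,0,0,0,0.35],[0,0,-9.34,0,0,0,0.35],[0,0,0,0.0547,0.016,0,0.35],[0,0,0,0.0547,0.016,0,0.35],[0,0,0,0.0547,0.016,0,0.35],[0,0,0,0.0547,0.016,0,0.35],[0,0,0,0.0547,0.016,0,0.35],[0,0,0,0.0547,0.016,0,0.35],[0,0,0,0.0547,0.016,0,0.35],[0,0,0,0.0547,0.016,0,0.35],[0,0,0,0.0547,0.016,0,0.35],[0,0,0,0.0547,0.016,0,0.35],[0,0,0,0.0547,0.016,0,0.35],[0,0,0,0,0,0,0.35],[0,0,0,0,0,0,0.35]]]'
python3 -m handwheel '[[[0,0,0,0.0547,0.016,0,0.35],[0,0,0,0.0547,0.016,0,0.35],[0,0,0,0,0,0,0.35],[0,0,0,0,0,0,0.35]]]'
python3 - <<'E'
from h import *
plan(loc(-.1923,-.065,.105),rot(-Z,CX))
s=sense();print(s["tcp_pos"],s["q"])
cv2.imwrite("pics/w1.png",snapshot("wrist")[:,:,::-1])
E
```

```text
t: 2.6
tcp_pos: [0.437, 0.0162, 0.2311]
tool_rot: [0.721, 0.693, -0.0, -0.0]
force: [0.9, -0.2, 0.2]
finger_gap: 0.349
gripper_force: 0.0
t: 3.1
tcp_pos: [0.4733, 0.1226, 0.231]
tool_rot: [0.722, 0.692, -0.001, -0.0]
force: [-0.3, -0.5, -0.9]
finger_gap: 0.354
gripper_force: 0.0
turn [-0.08  0.04 -0.08] then shift [0.0027 0.0009 0.1447] shift-only-now [0.0028 0.0011 0.1447]
[0.47328984 0.12257466 0.23096702] [ 2.48066555e-02  3.46466863e-01  1.76556284e+00 -7.95986315e-04
  1.03097467e+00  6.66841770e-02]
```

View pics/w1.png

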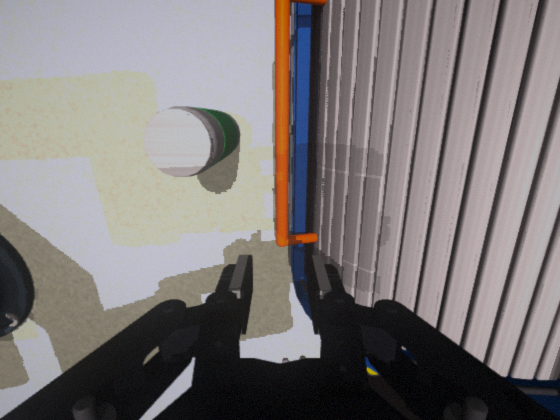

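Wrist view: the bar runs along column 282, centred between the fingertips, with its near corner at (282,242). I'll check that against the model, then descend.

```bash
python3 - <<'E'
from h import *
s=sense();P=(s["tcp_pos"],s["tool_rot"])
for uv in((282,241),(282.5,3)):
    d=atz("wrist",uv,.105,P)-AX;print(d@CX,d@CY)
print(proj("wrist",loc(-.1923,-.065,.105),P))
E
python3 -m handwheel '[[[0,0,0,0.0,0.001,0.048,0.35],[0,0,0,0,0,0.048,0.35],[0,0,0,0,0,0.048,0.35],[0,0,0,0,0,0,0.35],[0,0,0,0,0,0,0.35]]]'
```

```text
-0.1919726837589955 -0.10659550826348052
-0.19168222475856195 0.0975180796568439
[281.68264431 201.02401472]
t: 3.78
tcp_pos: [0.4756, 0.1231, 0.0885]
tool_rot: [0.722, 0.692, 0.001, 0.001]
force: [1.2, -1.0, 0.6]
finger_gap: 0.352
gripper_force: 0.0
```

```bash
python3 -m handwheel '[[[0,0,0,0,0,0.001,0],[0,0,0,0,0,0,0],[0,0,0,0,0,0,0],[0,0,0,0,0,0,0],[0,0,0,0,0.0065,-0.0189,0],[0,0,0,0,0.0083,-0.0182,0],[0,0,0,0,0,0,0]]]' 40
```

```text
t: 4.65
tcp_pos: [0.4889, 0.1232, 0.1249]
tool_rot: [0.721, 0.693, -0.0, 0.0]
force: [-2.2, -2.5, -0.7]
finger_gap: 0.12
gripper_force: 39.7
```

```bash
python3 -m handwheel '[[[0,0,0,0,0.0101,-0.0173,0],[0,0,0,0,0.0118,-0.0162,0],[0,0,0,0,0.0133,-0.0149,0],[0,0,0,0,0.0147,-0.0135,0],[0,0,0,0,0.016,-0.012,0],[0,0,0,0,0.0171,-0.0103,0],[0,0,0,0,0.0181,-0.0085,0],[0,0,0,0,0.0188,-0.0067,0],[0,0,0,0,0.004,-0.001,0],[0,0,0,0,0,0,0],[0,0,0,0,0,0,0],[0,0,0,0,0,0,0]]]'
python3 - <<'E'
from h import *
s=sense();g=s["tcp_pos"]+[0,0,pinch_z];d=g-AX;print(d@CX,d[2],np.arctan2(d[2]-.05,-(d@CX))-.279,s["force"])
E
```

```text
t: 6.15
tcp_pos: [0.6097, 0.1183, 0.2262]
tool_rot: [0.721, 0.693, -0.003, -0.001]
force: [-11.6, -2.9, 15.6]
finger_gap: 0.124
gripper_force: 42.9
-0.056719871422556786 0.2449074433425098 1.0086081878966855 [-11.5530768   -2.88015242  15.57565337]
```

```bash
python3 -m handwheel '[[[0,0,0,0,-0.002,0.001,0.3],[0,0,0,0,0,0,0.3],[0,0,0,0,0,0,0.3],[0,0,0,0,0,-0.03,0.3],[0,0,0,0,0,-0.05,0.3],[0,0,0,0,-0.04,-0.03,0.3],[0,0,0,0,-0.055,0,0.3],[0,0,0,0,-0.055,0,0.3],[0,0,0,-0.05,-0.02,0,0.7],[0,0,0,-0.05,0,0,0.7],[0,0,0,-0.05,0,0,0.7],[0,0,0,0,0,0,0.7]]]'
python3 - <<'E'
from h import *
a=snapshot("top")[:,:,::-1]
cv2.imwrite("pics/t2.png",cv2.resize(a[130:280,100:300],(800,600),interpolation=3))
s=sense();print(s["tcp_pos"],s["q"])
E
```

```text
t: 7.65
tcp_pos: [0.4361, -0.0273, 0.3329]
tool_rot: [0.723, 0.691, 0.0, 0.001]
force: [0.5, 0.8, -0.5]
finger_gap: 0.7
gripper_force: 0.0
[ 0.43582453 -0.02565768  0.33275749] [-3.16215616e-01  1.41607706e-01  1.73536226e+00  5.07995434e-04
  1.26423495e+00 -2.72828819e-01]
```

View pics/t2.png

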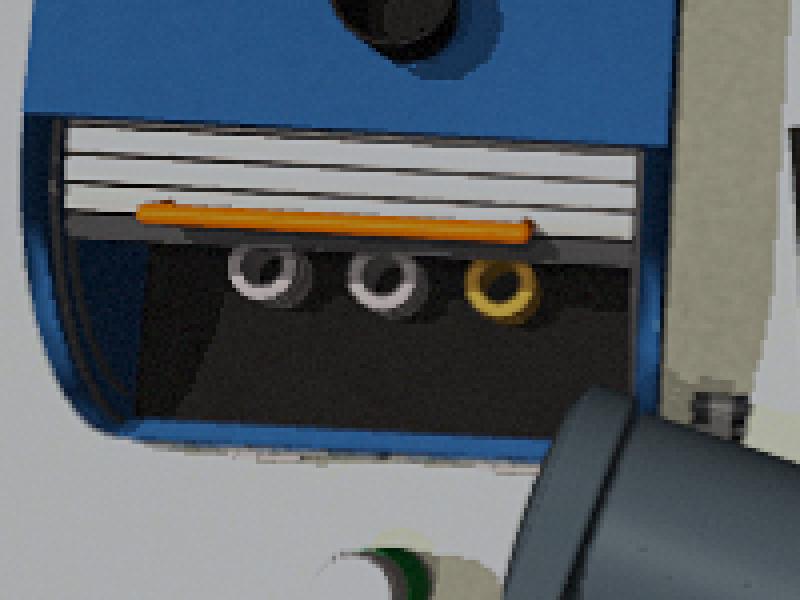

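The shutter is fully up. The brass ferrule is the rightmost of the three (local y about -78), with its top ring centred at crop (501,287). The steel neighbour's ring is centred at (382,282).

Run:
```python
from h import *
for u,v in((501,287),(382,282),(264,272)):
    p=atz("top",(99.6+u/4,129.6+v/4),.102);d=p-AX;print(p,d@CX,d@CY)
p=atz("top",(99.6+501/4,129.6+287/4),.102)
t=np.deg2rad(45);r=rot(CX*np.sin(t)-Z*np.cos(t),CY); r2=rot(CX*np.sin(t)-Z*np.cos(t),-CY)
g=p-Z*.017
for q in(r,r2): print(q.as_matrix()[:,0]);plan(g,q);plan(g+q.apply([0,0,-.13]),q)
```

```text
[0.59711934 0.10628212 0.102     ] -0.0687752572278566 -0.07903137165484943
[0.5994816  0.18359299 0.102     ] -0.06950650089637904 -0.0016878761509930287
[0.60514431 0.26040561 0.102     ] -0.06692000563298678 0.07528974313899765
[-0.70654117  0.02827673 -0.70710678]
turn [-35.22 -35.12 -85.13] then shift [0.065  0.1383 0.3041] shift-only-now [0.1388 0.1685 0.2611]
turn [-35.22 -35.12 -85.13] then shift [0.065  0.1383 0.1741] shift-only-now [0.1385 0.0766 0.1691]
[ 0.70654117 -0.02827673  0.70710678]
turn [-35.09  35.18  84.73] then shift [-0.065  -0.1383  0.3041] shift-only-now [0.1388 0.1685 0.2611]
turn [-35.09  35.18  84.73] then shift [-0.065  -0.1383  0.1741] shift-only-now [0.1385 0.0766 0.1691]
```

```bash
python3 -m handwheel '[[[0,0,-10,0,0,0,0.7],[0,0,-10,0,0,0,0.7],[0,0,-10,0,0,0,0.7],[0,0,-10,0,0,0,0.7],[0,0,-10,0,0,0,0.7],[0,0,-10,0,0,0,0.7],[0,0,-10,0,0,0,0.7],[0,0,-10,0,0,0,0.7],[0,0,-10,0,0,0,0.7],[0,0,0,-0.028,0.044,0,0.7],[0,0,0,-0.028,0.044,0,0.7],[0,0,0,-0.028,0.044,0,0.7],[0,-9,0,0,0,0,0.7],[0,-9,0,0,0,0,0.7],[0,-9,0,0,0,0,0.7],[0,-9,0,0,0,0,0.7],[0,-9,0,0,0,0,0.7],[0,0,0,0,0,0,0.7],[0,0,0,0,0,0,0.7]]]'
python3 - <<'E'
from h import *
p=np.array([.5971,.1063,.102])
t=np.deg2rad(45);r=rot(CX*np.sin(t)-Z*np.cos(t),CY)
plan(p-Z*.017+r.apply([0,0,-.13]),r); print(sense()["q"])
E
```

```text
t: 10.07
tcp_pos: [0.5262, 0.1048, 0.334]
tool_rot: [0.018, 0.924, -0.007, 0.383]
force: [-0.0, -0.4, 0.4]
finger_gap: 0.705
gripper_force: 0.0
turn [0.05 0.04 0.03] then shift [0.126  0.0043 0.1148] shift-only-now [0.1261 0.0043 0.1147]
[ 0.00616339  0.09979767  2.07215718 -0.17168486  0.18676163 -1.36988505]
```

```bash
python3 -m handwheel '[[[0,0,0,0.042,0.0014,0.038,0.7],[0,0,0,0.042,0.0014,0.038,0.7],[0,0,0,0.042,0.0014,0.038,0.7],[0,0,0,0,0,0,0.7],[0,0,0,0,0,0,0.7]]]'
python3 - <<'E'
from h import *
p=np.array([.5971,.1063,.102])
t=np.deg2rad(45);r=rot(CX*np.sin(t)-Z*np.cos(t),CY)
plan(p-Z*.017,r); s=sense();print(s["q"]);print(proj("wrist",p,(s["tcp_pos"],s["tool_rot"])))
a=snapshot("wrist")[:,:,::-1]
cv2.imwrite("pics/w3.png",a)
E
```

```text
t: 10.7
tcp_pos: [0.5323, 0.1046, 0.2307]
tool_rot: [0.015, 0.941, 0.001, 0.338]
force: [-0.2, -0.3, 0.6]
finger_gap: 0.699
gripper_force: 0.0
turn [ 0.99 -5.47  0.03] then shift [0.0573 0.0043 0.1675] shift-only-now [0.0411 0.0014 0.1722]
[-1.14950330e-02  3.11316515e-01  2.13829607e+00 -4.83784390e-01
  2.06831248e-03 -1.06633489e+00]
[282.08377052 169.23127947]
```

View pics/w3.png

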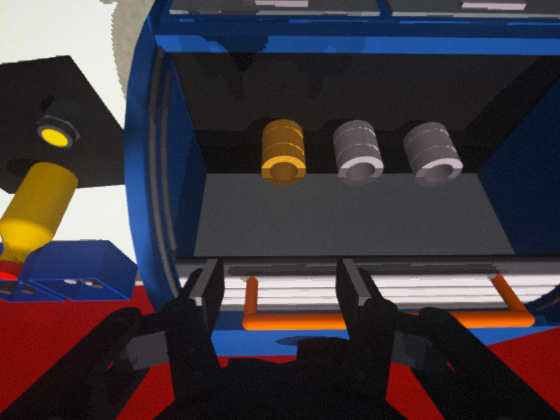

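Wrist view: the brass ring top is at (284,172), against a predicted (282,169), so the position is good to about 1–2 mm. Joint 5 is at its limit, so I'll use about 36° of tilt.

```bash
python3 -m handwheel '[[[0,4,0,0,0,0,0.7],[0,0,0,0,0,0,0.7]]]'
python3 - <<'E'
from h import *
p=np.array([.5971,.1063,.102])
t=np.deg2rad(36);r=rot(CX*np.sin(t)-Z*np.cos(t),CY)
plan(p-Z*.017,r); s=sense();print(s["q"])
E
```

```text
t: 11.0
tcp_pos: [0.5325, 0.1, 0.2315]
tool_rot: [0.019, 0.947, -0.006, 0.322]
force: [-0.4, 0.3, -0.1]
finger_gap: 0.7
gripper_force: 0.0
turn [ 0.09  1.55 -0.  ] then shift [0.0341 0.0089 0.175 ] shift-only-now [0.0388 0.0086 0.174 ]
[-0.01218645  0.30332012  2.11179577 -0.21204743  0.07294653 -1.3371336 ]
```

```bash
python3 -m handwheel '[[[0,1.5,0,0,0,0,0.7],[0,0,0,0.017,0.0045,0.035,0.7],[0,0,0,0.017,0.0045,0.035,0.7],[0,0,0,0,0,0,0.7],[0,0,0,0,0,0,0.7]]]'
python3 - <<'E'
from h import *
p=np.array([.5971,.1063,.102])
t=np.deg2rad(36);r=rot(CX*np.sin(t)-Z*np.cos(t),CY)
plan(p-Z*.017,r); s=sense();print(s["q"]);print(proj("wrist",p,(s["tcp_pos"],s["tool_rot"])))
cv2.imwrite("pics/w4.png",snapshot("wrist")[:,:,::-1])
E
```

```text
t: 11.62
tcp_pos: [0.5452, 0.0978, 0.19]
tool_rot: [0.019, 0.953, -0.007, 0.303]
force: [-0.4, -0.1, -0.0]
finger_gap: 0.694
gripper_force: 0.0
turn [-0.08 -0.66  0.06] then shift [0.02   0.0105 0.134 ] shift-only-now [0.0185 0.0107 0.1342]
[-0.01577982  0.40376655  2.10155277 -0.66563473  0.02494705 -0.88665628]
[292.42466312 203.02204725]
```

View pics/w4.png

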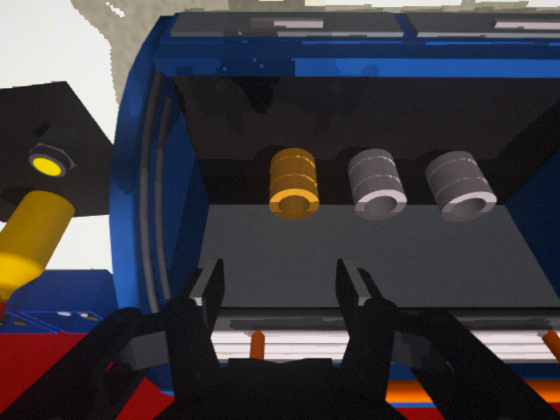

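The arm is at the wrist singularity, so I'll fit the arm's geometry to see what tilt is possible at the grasp.

```bash
cat > k.py <<'E'
from h import *
from scipy.optimize import least_squares
D=[([-1.3595,.52838,1.43378,0,1.18142,-.17847],[.23738,-.57746,.23042],[.98107,.193646,0,-.00099]),
([.0248067,.346467,1.765563,-.000796,1.030975,.066684],[.47329,.122575,.230967],[.722,.692,-.001,0]),
([-.316216,.141608,1.735362,.000508,1.264235,-.272829],[.435825,-.025658,.332757],[.723,.691,0,.001]),
([.006163,.099798,2.072157,-.171685,.186762,-1.369885],[.5262,.1048,.334],[.018,.924,-.007,.383]),
([-.011495,.311317,2.138296,-.483784,.002068,-1.066335],[.5323,.1046,.2307],[.015,.941,.001,.338])]
s=sense();D.append((s["q"],s["tcp_pos"],s["tool_rot"]))
ry=lambda a:R.from_euler("y",a);rz=lambda a:R.from_euler("z",a)
def fk(q,k):
    a,h,L1,e,L2,L3,d=k
    A=rz(q[0]);B=A*ry(q[1]);C=B*ry(q[2]);E=C*rz(q[3])*ry(q[4])
    p=A.apply([a,d,h])+B.apply([0,0,L1])+C.apply([e,0,L2])+E.apply([0,0,L3]);return p,E
def res(k):
    o=[]
    for q,p,t in D:
        f,E=fk(q,k);o+=list(f-p)
    return o
S=least_squares(res,[0,.3,.4,0,.3,.25,.11]);K=S.x
E
python3 - <<'E'
from k import *
print(K.round(4),np.abs(S.fun).max())
for q,p,t in D:
    print((fk(q,K)[1].apply([0,0,1])-R.from_quat(t).apply([0,0,1])).round(3))
lo=[-3.08,-.75,.22,-1.43,0,-2.85];hi=[3.08,2.2,2.44,4.57,2.65,2.85]
for deg in(20,25,30,35,40,45):
  t=np.deg2rad(deg);tz=CX*np.sin(t)-Z*np.cos(t)
  for name,back in(("grasp",0),("back",.08)):
    g=np.array([.5971,.1063,.085])+tz*(pinch_z-back)
    for q4 in(0,3.14):
      f=lambda q:np.r_[(fk(q,K)[0]-g)*5,fk(q,K)[1].apply([0,0,1])-tz]
      w=least_squares(f,[0,.6,2.,q4,.2],bounds=(lo[:5],hi[:5]));print(deg,name,q4,w.x.round(2),round(w.cost,6))
E
```

```text
[-1.000e-04  2.743e-01  5.880e-01  1.141e-01  3.918e-01  2.968e-01
  1.110e-01] 2.4045301279113085e-05
[-0.  0.  0.]
[ 0.     0.001 -0.   ]
[-0.001  0.002 -0.   ]
[ 0.    -0.001  0.   ]
[ 0. -0.  0.]
[ 0. -0.  0.]
20 grasp 0 [-0.    0.68  1.85 -0.05  0.27] 0.0
20 grasp 3.14 [-0.    0.68  1.85 -0.05  0.27] 0.0
20 back 0 [ 0.    0.52  1.87 -0.04  0.4 ] 0.0
20 back 3.14 [ 0.    0.52  1.87 -0.04  0.4 ] 0.0
25 grasp 0 [ 0.    0.68  1.91 -0.14  0.12] 0.0
25 grasp 3.14 [-0.01  0.7   1.95  4.57  0.  ] 0.001847
25 back 0 [ 0.    0.51  1.95 -0.08  0.24] 0.0
25 back 3.14 [ 0.    0.51  1.95 -0.08  0.24] 0.0
30 grasp 0 [ 0.    0.69  1.95 -1.43  0.02] 0.000222
30 grasp 3.14 [0.   0.7  1.96 3.64 0.04] 0.0
30 back 0 [ 0.01  0.52  2.02 -0.31  0.08] 0.0
30 back 3.14 [0.   0.53 2.05 4.57 0.01] 0.000686
35 grasp 0 [ 0.    0.68  1.94 -1.43  0.02] 0.005135
35 grasp 3.14 [0.   0.72 2.01 3.27 0.2 ] 0.0
35 back 0 [ 0.01  0.53  2.05 -1.43  0.03] 0.001553
35 back 3.14 [0.01 0.55 2.1  3.39 0.11] 0.0
40 grasp 0 [ 0.01  0.68  1.93 -1.43  0.03] 0.01646
40 grasp 3.14 [0.01 0.75 2.06 3.22 0.37] 0.0
40 back 0 [ 0.01  0.52  2.06 -1.43  0.03] 0.010661
40 back 3.14 [0.01 0.58 2.17 3.25 0.31] 0.0
45 grasp 0 [ 0.01  0.67  1.93 -1.43  0.03] 0.034137
45 grasp 3.14 [0.01 0.79 2.11 3.21 0.54] 0.0
45 back 0 [ 0.02  0.52  2.06 -1.43  0.03] 0.027923
45 back 3.14 [0.02 0.64 2.23 3.22 0.51] 0.0
```

```bash
python3 -m handwheel '[[[0,0,0,-0.025,0,-0.037,0.7],[0,0,0,-0.025,0,-0.037,0.7],[0,0,0,-0.025,0,-0.037,0.7],[0,0,0,-0.025,0,-0.037,0.7],[0,9,0,0,0,0,0.7],[0,9,0,0,0,0,0.7],[0,0,0,0,0,0,0.7]]]'
cat > c.py <<'E'
from k import *
def step(q,ax,n,tot):
    # one row for joint ax moving tot/n, frames incl. q6 (tool x offset folded in from measured rot)
    s=sense();E0=fk(q,K)[1];off=E0.inv()*R.from_quat(s["tool_rot"])
    q2=np.array(q).copy();q2[ax]+=tot/n
    p0,p1=fk(q,K)[0],fk(q2,K)[0];r0=E0*off;r1=fk(q2,K)[1]*off
    rv=(r0.inv()*r1).as_rotvec();mid=r0*R.from_rotvec(rv/2)
    print(np.rad2deg(rv).round(2),mid.inv().apply(p1-p0).round(4))
E
python3 - <<'E'
from c import *
s=sense();print(s["tcp_pos"],s["q"])
q=s["q"];step(q,3,18,np.pi-q[3])
q2=q.copy();q2[3]=3.14;print(fk(q2,K)[0],fk(q2,K)[1].apply([0,0,1]))
q2[3]=1.57;print(fk(q2,K)[0])
E
```

```text
t: 12.55
tcp_pos: [0.5454, 0.0946, 0.3473]
tool_rot: [0.024, 0.987, -0.012, 0.155]
force: [-0.0, -0.1, -0.4]
finger_gap: 0.698
gripper_force: 0.0
[0.54537546 0.0946072  0.34725111] [-0.01556308  0.18931759  1.67383417 -0.03242269  0.96688485 -1.52306554]
[-8.31  0.4   5.74] [0.0021 0.043  0.    ]
[0.68626144 0.10071442 0.81492979] [ 0.78092645 -0.0108435   0.62452886]
[0.6196112  0.34565304 0.58084756]
```

```bash
python3 -m handwheel '[[[0,-9,0,0,0,0,0.7],[0,-9,0,0,0,0,0.7],[0,0,0,0,0,0,0.7]]]'
python3 - <<'E'
from c import *
s=sense();print(s["tcp_pos"],s["q"])
q=s["q"];step(q,3,18,np.pi-q[3])
q2=q.copy();q2[3]=3.14;print(fk(q2,K)[0],fk(q2,K)[1].apply([0,0,1]))
q2[3]=1.57;print(fk(q2,K)[0])
E
```

```text
t: 12.92
tcp_pos: [0.5372, 0.0951, 0.3417]
tool_rot: [0.021, 0.953, -0.016, 0.301]
force: [0.4, -0.4, 0.2]
finger_gap: 0.701
gripper_force: 0.0
[0.53715025 0.09509866 0.34171673] [-0.00820883  0.10917416  1.91536501 -0.07990613  0.50679791 -1.47629298]
[-4.96  0.47  8.97] [ 0.0024  0.0256 -0.    ]
[0.66332777 0.10578104 0.60022982] [ 0.99856534 -0.00742417  0.05302962]
[0.60132513 0.25009993 0.47066683]
```

```bash
python3 -m handwheel '[[[-5,0.5,9,0.0024,0.0256,0,0.7],[-5,0.5,9,0.0024,0.0256,0,0.7],[-5,0.5,9,0.0024,0.0256,0,0.7],[-5,0.5,9,0.0024,0.0256,0,0.7],[-5,0.5,9,0.0024,0.0256,0,0.7],[-5,0.5,9,0.0024,0.0256,0,0.7],[-5,0.5,9,0.0024,0.0256,0,0.7],[-5,0.5,9,0.0024,0.0256,0,0.7],[-5,0.5,9,0.0024,0.0256,0,0.7],[-5,0.5,9,0.0024,0.0256,0,0.7],[-5,0.5,9,0.0024,0.0256,0,0.7],[-5,0.5,9,0.0024,0.0256,0,0.7],[-5,0.5,9,0.0024,0.0256,0,0.7],[-5,0.5,9,0.0024,0.0256,0,0.7],[-5,0.5,9,0.0024,0.0256,0,0.7],[-5,0.5,9,0.0024,0.0256,0,0.7],[-5,0.5,9,0.0024,0.0256,0,0.7],[-5,0.5,9,0.0024,0.0256,0,0.7],[0,0,0,0,0,0,0.7]]]'
python3 - <<'E'
from c import *
s=sense();print(s["q"],R.from_quat(s["tool_rot"]).as_matrix().round(2))
E
```

```text
t: 15.3
tcp_pos: [0.667, 0.1278, 0.6029]
tool_rot: [0.681, -0.042, 0.73, -0.036]
force: [0.5, 0.4, -0.0]
finger_gap: 0.702
gripper_force: 0.0
[ 0.05501023  0.12991981  1.89662632  3.27611409  0.52887697 -1.58120341] [[-0.07 -0.01  1.  ]
 [-0.11 -0.99 -0.01]
 [ 0.99 -0.11  0.07]]
```

```bash
cat >> k.py <<'E'
lo=[-3.08,-.75,.22,-1.43,0];hi=[3.08,2.2,2.44,4.57,2.65]
def ik(g,tz,q0=(0,.6,2.,3.2,.4)):
    f=lambda q:np.r_[(fk(q,K)[0]-g)*5,fk(q,K)[1].apply([0,0,1])-tz]
    w=least_squares(f,q0,bounds=(lo,hi));return w.x.round(2),round(w.cost,6)
def tilt(deg,cam=-1,ax=CX,ay=CY): # cam -1: camera on top
    t=np.deg2rad(deg);return rot(ax*np.sin(t)-Z*np.cos(t),cam*ay)
G=np.array([.5971,.1063,.087])
E
python3 - <<'E'
from k import *
for d in(45,50):
  r=tilt(d);tz=r.apply([0,0,1]);print(d,[ik(G+tz*(pinch_z-b),tz) for b in(0,.13)],[ik(np.array([.598,-.2293,z])+tz*pinch_z,tz,(-.6,.6,2,3.2,.4)) for z in(.04,.3)],ik(np.array([.5,.11,.4]),tz))
  plan(G-tz*.13,r)
print(sense()["force"])
E
```

```text
45 [(array([0.01, 0.78, 2.11, 3.21, 0.53]), np.float64(0.0)), (array([0.02, 0.52, 2.29, 3.24, 0.46]), np.float64(0.0))] [(array([-0.75,  0.89,  2.  ,  2.21,  0.61]), np.float64(0.0)), (array([-0.75,  0.35,  1.87,  1.1 ,  0.54]), np.float64(0.0))] (array([-0.01, -0.02,  2.18,  4.57,  0.  ]), np.float64(0.022492))
turn [ -4.21 -48.81  -5.38] then shift [-0.4135  0.0243  0.2047] shift-only-now [-0.421   0.0671 -0.1781]
50 [(array([0.01, 0.83, 2.15, 3.2 , 0.71]), np.float64(0.0)), (array([0.03, 0.62, 2.37, 3.22, 0.72]), np.float64(0.0))] [(array([-0.77,  0.93,  2.03,  2.29,  0.75]), np.float64(0.0)), (array([-0.77,  0.37,  1.92,  1.37,  0.55]), np.float64(0.0))] (array([ 0.01, -0.02,  2.17,  4.57,  0.02]), np.float64(0.008748))
turn [ -3.94 -43.82  -5.53] then shift [-0.4395  0.0243  0.1675] shift-only-now [-0.4277  0.0677 -0.1851]
[ 0.54010944  0.35754062 -0.00475357]
```

Run:
```python
from k import *
s=sense();q=s["q"][:5]
W=[(.62,.11,.48,78),(.57,.11,.38,70),(.52,.11,.30,60)]
W=[(np.array(w[:3]),tilt(w[3])) for w in W]
r=tilt(50);W.append((G-r.apply([0,0,1])*(.13-pinch_z),r))
p0=s["tcp_pos"];r0=R.from_quat(s["tool_rot"])
for p,r in W:
    for f in(.5,1):
        rv=(r0.inv()*r).as_rotvec();rr=r0*R.from_rotvec(rv*f);pp=p0+(p-p0)*f
        q,c=ik(pp,rr.apply([0,0,1]),np.clip(q,np.array(lo)+.01,np.array(hi)-.01));print(q,c)
    rv=(r0.inv()*r).as_rotvec();print("ROT",np.rad2deg(rv).round(2),"SHIFT after",r.inv().apply(p-p0).round(4));p0,r0=p,r
```

```text
[0.04 0.12 1.98 3.29 0.46] 0.0
[0.03 0.13 2.04 3.32 0.4 ] 0.0
ROT [ -2.44 -15.85  -6.19] SHIFT after [-0.1298  0.0197 -0.0197]
[0.03 0.16 2.13 3.31 0.44] 0.0
[0.03 0.21 2.21 3.29 0.5 ] 0.0
ROT [ 0. -8.  0.] SHIFT after [-0.1111  0.002  -0.0127]
[0.04 0.23 2.26 3.29 0.49] 0.0
[0.03 0.27 2.31 3.28 0.49] 0.0
ROT [  0. -10.  -0.] SHIFT after [-0.0943  0.002  -0.0033]
[0.03 0.44 2.35 3.24 0.61] 0.0
[0.03 0.62 2.37 3.22 0.72] 0.0
ROT [  0. -10.   0.] SHIFT after [-0.1136  0.0006  0.0847]
```

```bash
python3 -m handwheel '[[[-1.2,-8,-3,0,0,0,0.7],[-1.2,-8,-3.1,0,0,0,0.7],[0,0,0,-0.0433,0.0066,-0.0066,0.7],[0,0,0,-0.0433,0.0066,-0.0066,0.7],[0,0,0,-0.0433,0.0066,-0.0066,0.7],[0,-8,0,0,0,0,0.7],[0,0,0,-0.055,0.001,-0.0063,0.7],[0,0,0,-0.055,0.001,-0.0063,0.7],[0,-10,0,0,0,0,0.7],[0,0,0,-0.047,0.001,-0.0016,0.7],[0,0,0,-0.047,0.001,-0.0016,0.7],[0,0,0,0,0,0,0.7],[0,0,0,0,0,0,0.7]]]'
python3 - <<'E'
from k import *
r=tilt(50);plan(G-r.apply([0,0,1])*.13,r);print(sense()["q"])
E
```

```text
t: 16.92
tcp_pos: [0.5564, 0.1108, 0.282]
tool_rot: [0.827, -0.038, 0.561, 0.006]
force: [0.5, 0.4, 1.2]
finger_gap: 0.7
gripper_force: 0.0
turn [  0.45 -18.27  -2.5 ] then shift [-0.1231  0.0029  0.0453] shift-only-now [-0.1309  0.0083  0.0045]
[ 0.05341225  0.4671544   2.33515887  3.27619584  0.85457277 -1.58305604]
```

```bash
python3 -m handwheel '[[[0.2,-9,-1.2,0,0,0,0.7],[0.2,-9,-1.2,0,0,0,0.7],[0,0,0,0,0,0,0.7],[0,0,0,-0.041,0.001,0.015,0.7],[0,0,0,-0.041,0.001,0.015,0.7],[0,0,0,-0.041,0.001,0.015,0.7],[0,0,0,0,0,0,0.7],[0,0,0,0,0,0,0.7]]]'
python3 - <<'E'
from k import *
r=tilt(50);plan(G,r);s=sense();print(s["q"])
p=G+[0,0,.015];print(proj("wrist",p,(s["tcp_pos"],s["tool_rot"])))
cv2.imwrite("pics/w5.png",snapshot("wrist")[:,:,::-1])
E
```

```text
t: 17.92
tcp_pos: [0.5214, 0.1078, 0.154]
tool_rot: [0.89, -0.026, 0.455, 0.011]
force: [0.1, 0.4, 0.6]
finger_gap: 0.699
gripper_force: 0.0
turn [ 0.62 -4.21 -0.71] then shift [-0.0026 -0.0015  0.1197] shift-only-now [-0.0114 -0.0027  0.1192]
[ 0.03450757  0.69762773  2.38958721  3.23372772  0.89189503 -1.57317993]
[275.97728498 213.08230217]
```

View pics/w5.png

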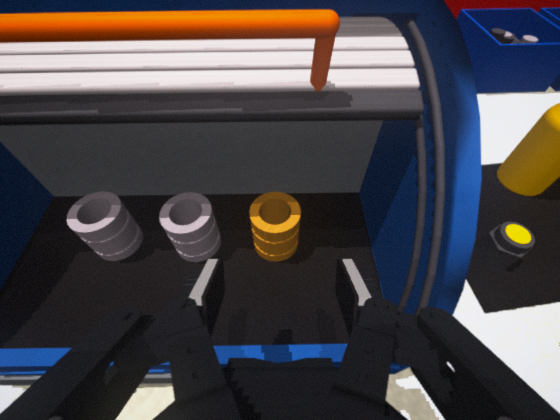

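The brass ring is at (275,212), matching the prediction of (276,213). I'll advance and grip.

```bash
python3 -m handwheel '[[[0.6,-4.2,-0.7,0,0,0,0.7],[0,0,0,-0.0006,-0.0004,0.03,0.7],[0,0,0,-0.0006,-0.0004,0.03,0.7],[0,0,0,-0.0006,-0.0004,0.03,0.7],[0,0,0,0,0,0,0.7],[0,0,0,0,0,0,0.7]]]'
python3 - <<'E'
from k import *
r=tilt(50);plan(G,r);s=sense();print(s["q"],s["force"])
E
```

```text
t: 18.73
tcp_pos: [0.5879, 0.1062, 0.0955]
tool_rot: [0.906, -0.018, 0.422, 0.009]
force: [-1.2, -0.3, 0.0]
finger_gap: 0.699
gripper_force: 0.0
turn [ 0.04  0.04 -0.  ] then shift [-0.0006 -0.0005  0.0312] shift-only-now [-0.0006 -0.0005  0.0312]
[ 0.01227195  0.78310636  2.2040866   3.2034418   0.71785202 -1.5837001 ] [-1.16606652 -0.30806193  0.03811573]
```

```bash
python3 -m handwheel '[[[0,0,0,-0.0006,-0.0005,0.016,0.7],[0,0,0,0,0,0.015,0.7],[0,0,0,0,0,0,0.7],[0,0,0,0,0,0,0],[0,0,0,0,0,0,0],[0,0,0,0,0,0,0],[0,0,0,0,0,0,0],[0,0,0,0,0,0,0]]]' 40
```

```text
t: 19.73
tcp_pos: [0.6108, 0.1056, 0.0715]
tool_rot: [0.907, -0.018, 0.42, 0.009]
force: [-0.0, -0.3, -1.8]
finger_gap: 0.502
gripper_force: 40.6
```

```bash
python3 -m handwheel '[[[0,0,0,0,0,-0.01,0],[0,0,0,0,0,-0.02,0],[0,0,0,0,0,-0.03,0],[0,0,0,0,0,-0.04,0],[0,0,0,0,0,-0.04,0],[0,0,0,0,0,0,0],[0,0,0,0,0,0,0]]]'
python3 - <<'E'
from k import *
s=sense();p=s["tcp_pos"];r=R.from_quat(s["tool_rot"]);print(p,s["q"])
m=lambda x,y:(294.6+x/6,149.6+y/6)
print("bottle",atz("top",m(390,40),.16),"bottle front base",atz("top",m(318,184),.003))
T=np.array([.598,-.2293,.003+.0335])+r.apply([0,0,1])*pinch_z
q=s["q"][:5]
W=[p+[0.01,0,.06],np.array([.51,-.06,p[2]+.06]),np.array([.51,T[1],p[2]+.06]),T+[0,0,.07],T]
for w in W:
    q,c=ik(w,r.apply([0,0,1]),np.clip(q,np.array(lo)+.01,np.array(hi)-.01));print(w.round(3),q,c,r.inv().apply(w-p).round(4));p=w
E
```

```text
t: 20.6
tcp_pos: [0.5045, 0.11, 0.1631]
tool_rot: [0.907, -0.018, 0.421, 0.009]
force: [-0.0, -0.4, -2.9]
finger_gap: 0.503
gripper_force: 41.1
[0.50452371 0.11000712 0.16310273] [ 0.0297753   0.60052217  2.38248971  3.22459773  0.7114528  -1.58865802]
bottle [ 0.7069843  -0.23442178  0.16      ] bottle front base [ 0.67728222 -0.23441269  0.003     ]
[0.515 0.11  0.223] [0.03 0.39 2.3  3.27 0.43] 0.0 [ 0.0523 -0.0004 -0.0311]
[ 0.51  -0.06   0.223] [-0.57  0.38  2.36  2.32  0.55] 0.0 [0.0015 0.1701 0.0019]
[ 0.51  -0.23   0.223] [-0.98  0.42  2.19  1.68  0.67] 0.0 [0.0044 0.1697 0.0053]
[ 0.612 -0.23   0.094] [-0.77  0.78  2.04  2.15  0.65] 0.0 [-0.0324 -0.0042  0.1611]
[ 0.612 -0.23   0.024] [-0.77  0.94  2.03  2.29  0.75] 0.0 [-0.0535 -0.      0.0452]
```

```bash
python3 -m handwheel '[[[0,0,0,0.026,0,-0.0155,0],[0,0,0,0.026,0,-0.0155,0],[0,0,0,0.0004,0.034,0.0005,0],[0,0,0,0.0004,0.034,0.0005,0],[0,0,0,0.0004,0.034,0.0005,0],[0,0,0,0.0004,0.034,0.0005,0],[0,0,0,0.0004,0.034,0.0005,0],[0,0,0,0.0008,0.034,0.001,0],[0,0,0,0.0008,0.034,0.001,0],[0,0,0,0.0008,0.034,0.001,0],[0,0,0,0.0008,0.034,0.001,0],[0,0,0,0.0008,0.034,0.001,0],[0,0,0,0,0,0,0],[0,0,0,0,0,0,0]]]'
python3 - <<'E'
from k import *
s=sense();r=tilt(50.2);print(s["q"])
g=np.array([.598,-.2293,.0365]);plan(g+[0,0,.07],r);plan(g,r)
cv2.imwrite("pics/w6.png",snapshot("wrist")[:,:,::-1])
E
```

```text
t: 22.35
tcp_pos: [0.51, -0.2301, 0.2214]
tool_rot: [0.907, -0.018, 0.42, 0.008]
force: [0.5, 0.7, -1.9]
finger_gap: 0.501
gripper_force: 41.3
[-0.9754231   0.42764428  2.18682908  1.67713732  0.66549659 -0.85452732]
turn [-0.02  0.51 -0.04] then shift [-0.032  -0.0043  0.1598] shift-only-now [-0.0306 -0.0043  0.1601]
turn [-0.02  0.51 -0.04] then shift [-0.0858 -0.0043  0.2046] shift-only-now [-0.0839 -0.0042  0.2054]
```

View pics/w6.png

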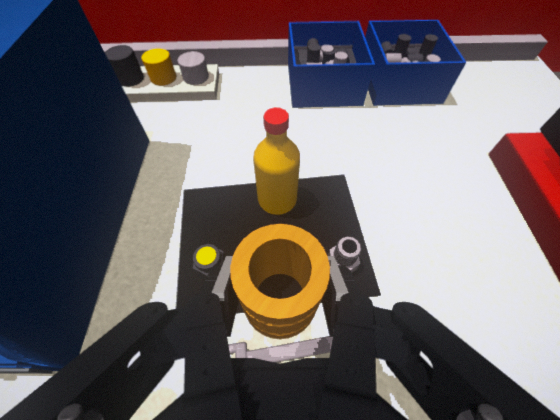

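The ferrule is held upright between the nut dot (206,257) and the adapter top (348,246). I'll check the midpoint and descend to 70 mm above the target.

```bash
python3 - <<'E'
from k import *
s=sense();P=(s["tcp_pos"],s["tool_rot"]);print(atz("wrist",(206,257),.046,P),atz("wrist",(348,246),.056,P))
E
python3 -m handwheel '[[[0,0,0,-0.0103,-0.0014,0.0533,0],[0,0,0,-0.0103,-0.0014,0.0533,0],[0,0,0,-0.0103,-0.0014,0.0533,0],[0,0,0,0,0,0,0],[0,0,0,0,0,0,0]]]'
python3 - <<'E'
from k import *
s=sense();r=R.from_quat(s["tool_rot"]);plan(np.array([.598,-.2293,.0365]),r)
E
```

```text
[ 0.5948012  -0.14357939  0.046     ] [ 0.5978845  -0.31535068  0.056     ]
t: 23.02
tcp_pos: [0.6118, -0.2289, 0.0949]
tool_rot: [0.907, -0.018, 0.42, 0.008]
force: [-0.5, 0.3, -1.4]
finger_gap: 0.501
gripper_force: 42.3
turn [0. 0. 0.] then shift [-0.0534  0.001   0.046 ] shift-only-now [-0.0534  0.001   0.046 ]
```

```bash
python3 -m handwheel '[[[0,0,0,-0.012,0.0003,0.0103,0],[0,0,0,-0.012,0.0003,0.0103,0],[0,0,0,-0.012,0.0003,0.0103,0],[0,0,0,-0.0075,0,0.0065,0],[0,0,0,-0.004,0,0.0034,0],[0,0,0,0,0,0,0],[0,0,0,0,0,0,0]]]'
python3 -m handwheel '[[[0,0,0,-0.0015,0,0.0013,0],[0,0,0,-0.0015,0,0.0013,0],[0,0,0,0,0,0,0],[0,0,0,0,0,0,0]]]'
python3 - <<'E'
from k import *
s=sense();r=R.from_quat(s["tool_rot"]);plan(np.array([.598,-.2293,.0365]),r)
E
```

```text
t: 23.9
tcp_pos: [0.6128, -0.2316, 0.0331]
tool_rot: [0.907, -0.018, 0.421, 0.009]
force: [0.2, -0.1, -2.4]
finger_gap: 0.506
gripper_force: 42.4
t: 24.4
tcp_pos: [0.6127, -0.2314, 0.0284]
tool_rot: [0.907, -0.018, 0.42, 0.009]
force: [0.4, -0.6, -2.0]
finger_gap: 0.498
gripper_force: 42.4
turn [0. 0. 0.] then shift [-0.0033 -0.0015  0.0022] shift-only-now [-0.0033 -0.0015  0.0022]
```

```bash
python3 -m handwheel '[[[0,0,0,-0.0011,0,0.001,0],[0,0,0,-0.0011,0,0.001,0],[0,0,0,0,0,0,0]]]'; python3 -m handwheel '[[[0,0,0,-0.001,0,0.0009,0],[0,0,0,0,0,0,0],[0,0,0,0,0,0,0]]]'
```

```text
t: 24.78
tcp_pos: [0.6127, -0.2315, 0.0253]
tool_rot: [0.907, -0.018, 0.42, 0.009]
force: [0.1, -0.3, -1.4]
finger_gap: 0.498
gripper_force: 42.4
t: 25.15
tcp_pos: [0.6131, -0.2315, 0.0246]
tool_rot: [0.907, -0.018, 0.421, 0.009]
force: [-0.6, 0.6, 0.1]
finger_gap: 0.501
gripper_force: 42.8
```

```bash
python3 -m handwheel '[[[0,0,0,-0.0008,0,0.0006,0],[0,0,0,0,0,0,0],[0,0,0,0,0,0,0]]]'
```

```text
t: 25.52
tcp_pos: [0.6131, -0.2315, 0.0246]
tool_rot: [0.906, -0.018, 0.422, 0.009]
force: [-4.1, 0.3, 6.3]
finger_gap: 0.504
gripper_force: 43.3
```

```bash
python3 -m handwheel '[[[0,0,0,0,0,0,0.55],[0,0,0,0,0,0,0.6],[0,0,0,0,0,0,0.66],[0,0,0,0,0,0,0.66],[0,0,0,0,0,-0.02,0.66],[0,0,0,0,0,-0.04,0.66],[0,0,0,0,0,-0.05,0.66],[0,0,0,0.03,0,-0.05,0.66],[0,0,0,0,0,0,0.66],[0,0,0,0,0,0,0.66]]]'
python3 - <<'E'
from h import *
a=snapshot("top")[:,:,::-1];w=snapshot("wrist")[:,:,::-1]
o=np.hstack([cv2.resize(a[80:280,100:400],(600,400),interpolation=3)[:, :],cv2.resize(w[100:400,180:380],(200,300))[:, :].copy().repeat(1,0) if 0 else cv2.resize(w[60:360,205:355],(200,400))])
cv2.imwrite("pics/f.png",o)
E
```

```text
t: 26.78
tcp_pos: [0.5104, -0.2278, 0.1497]
tool_rot: [0.907, -0.018, 0.421, 0.009]
force: [-0.7, 0.8, 0.4]
finger_gap: 0.663
gripper_force: 0.0
```

View pics/f.png

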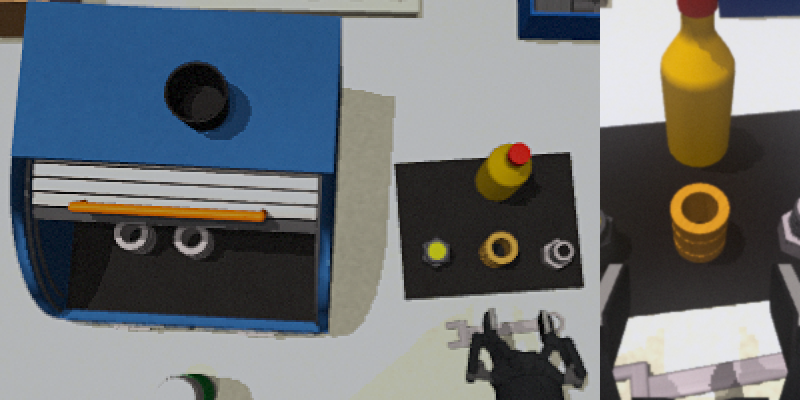

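The ferrule stands upright between the nut and the adapter, its ring at (502,246). The shutter is still up and everything else is in place. One numeric check, then I'll hand in.

Run:
```python
from h import *
p=atz("top",(99.7+503/2,79.7+246/2),.055);n=np.array([.5975,-.142]);a=np.array([.598,-.3165]);print(p,np.linalg.norm(p[:2]-n),np.linalg.norm(p[:2]-a),p[0]-.598)
if max(np.linalg.norm(p[:2]-n),np.linalg.norm(p[:2]-a))<.1 and abs(p[0]-.598)<.009: print(sign_off())
```

```text
[ 0.60434182 -0.23344296  0.055     ] 0.09169856147709869 0.08329879956020436 0.006341824304670007
the job is handed in; nothing more can be done
None
```

The job is handed in: the shutter is up and holding, and the brass ferrule stands upright on the mat between the adapter and the swivel nut (about 83 and 92 mm from them, roughly 6 mm off their line by the camera), with nothing else visibly moved; no verdict came back.

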